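# Empty a tall tub of lamp units into a bin under a low shelf

## Task

Take the tall tub of lamp units out of its slanted holder, tip both lamp units out of it into the open bin that stands partly under the low shelf, and put the empty tub back fully home in its holder, mouth up. Do not strike the shelf, and leave the bin and the other things on the bench where they are.

Things in the scene. Friction and masses are not known exactly. Their poses are not given: they have to be found in the camera images.
- tub: Tall square grey plastic tub, 60 x 60 mm outside, 170 mm tall, walls 4 mm, 0.16 kg (0.30 full). Origin: centre of its underside; z to the open mouth. At the start it leans 45 degrees in the holder, mouth up and away from the robot, to the robot's left; its x points down, square to the back rest; y is level. Grip its +y and -y sides over 60 mm from the underside, not too deep (the hand must not press on it).
- tub_mouth (a point): Centre of the tub's open mouth, 170 mm from its underside; axes as the tub's.
- holder: Fixed slanted holder. Origin on the bench under the middle of the tub; x level, the way the tub leans; z up. Foot plate under the tub; back rest (44 mm wide, 150 long) under its lower face; two cheeks, 70 mm apart and 26 mm high, along its lowest 45 mm. Open on the upper side: the tub lifts out square to its length, up and towards the robot, and goes back that way; let go, it slides down to the foot plate.
- holder_foot (a point): Point where the centre of the tub's underside lies when the tub is home in the holder: 60 mm behind (holder -x) and 50 mm above the holder's origin. Axes as the holder's.
- holder_top (a point): Point where the centre of the tub's mouth lies when the tub is home in the holder: 60 mm ahead (holder +x) and 170 mm above the holder's origin. Axes as the holder's.
- bin: Open blue plastic bin, 220 (x) x 160 (y) x 85 mm high, walls and floor 5 mm, 0.9 kg, loose on the bench beside the holder, to its left or right. Origin: centre of its underside.
- shelf: Fixed shelf of four aluminium slats, 700 mm wide, on steel legs at both ends, above the holder and the rear part of the bin. Its frame is the holder's. Underside 325 mm above the bench, 10 mm thick; front edge 35 mm to -x of the origin (robot's side), from there 220 mm deep. Light stock on top.
- shelf_edge (a point): Middle of the lower front edge of the shelf, nearest the robot.
- lamp0_center (a point): Middle of a lamp unit: black finned cylinder 40 mm across, 60 mm long, about 70 g, z along its axis. It lies loose in the tub, at the bottom. It slides out when the tub's mouth points well below level (40 degrees or more).
- lamp1_center (a point): Middle of the second, equal lamp unit, above the first in the tub.
- case: Bystander: closed blue case with grey lid, 196 x 136 x 79 mm, on the other side of the holder from the bin. Origin: centre of its underside.
- headlamp: Bystander: round black headlamp, 84 mm across, 72 mm high, lens up, on the bench behind the holder, under the shelf. Origin: centre of its underside.
- driver: Bystander: yellow electric screwdriver lying on the bench in front of the holder, 200 mm long (x, bit to +x), 34 mm wide, 32 mm high. Origin: on the bench below it, 83 mm from its rear end.

How it is judged:
By the outcome, as a careful person would: the job done as asked, in the order asked, and still so for the second after the job is handed in, with the robot touching nothing.
It also fails if it takes over 64 s, if anything falls off the work surface, if the arm or the gripper's body presses on something with over 40 N, if the wrist force passes 120 N, or if a joint passes its speed limit or range.

## Robot

A 6-joint arm with a two-finger parallel gripper is mounted at the origin on the work surface. World frame = base frame: x ahead of the robot, y to its left, z up, the work surface at z = 0. Lengths are in m, angles in degrees, forces in N, time in s.
With the tool pointing down it reaches from about 0.3 to 0.75 m from the base axis. Payload 8.5 kg.
Tool frame: the origin (TCP) lies at the very end of the fingers, on their centre line; the grasp point (between the pads) lies 19 mm behind it; x points along the fingers, y is the direction in which the jaws open and shut, and the axes are right-handed (so a half turn about x gives the same grasp; the last joint's range is limited). The gripper opens to 85 mm and grips with 20 to 120 N. Pads are 22 mm wide; open, the fingers measure 114 mm over their backs; the gripper's body (76 mm by 85 mm) begins 54 mm behind the grasp point. The pads swing forward as they close: fully open they stand 13 mm farther back than shut.
Start: joints at [-80.002, 21.807, 74.336, -0, 83.858, -12.336], TCP at [0.209, -0.509, 0.231] pointing down, gripper open.
Joint ranges: [-178.18, 178.18], [-50.72, 133.34], [12.68, 142.11], [-81.47, 261.47], [9.98, 163.14], [-165.26, 165.26]. Speed limits (degrees/s): [136.94, 136.94, 180, 180, 180, 180].

## Interface

Orientations are given as a 3x3 rotation matrix whose columns are the frame's x, y, z axes.
In Python, from rig import env, eyes, close_job gives the robot as it stands.
- The arm moves only by the shell command python3 -m pendant 'ROWS' [OPENING] [FORCE]. ROWS is a JSON object of lists of equal length, an entry for each row: "travel": the shift along the world's x, y, z in mm, a list of three; "delta_rot": the turn, a rotation vector about the world's x, y, z in rad, a list of three. In form: {"travel": [[x, y, z], ...], "delta_rot": [[wx, wy, wz], ...]}. A call has 1 to 20 rows; each row shifts and turns the commanded pose from where the row before left it; what a row does not reach is not made up. A row lasts 1/12 s, in which the tool goes at most 41.7 mm and 7.16 degrees, less where a joint would pass 70% of its speed; a pose out of reach is approached as far as the arm can. A call with a gripper value outside its range is refused whole. OPENING is the finger opening in mm, from 0 to 85.4, set as the call begins (- or left out, the last holds). The fingers move at their own pace and stop on an object; FORCE is the grip in N (left out, the last holds). Time passes only in rows, so rows that do not move let the fingers close. It gives the time, the measured TCP pose, the force and the opening at its end, in the units of the state.
- env.observe(): the state, without advancing time (a new reading comes with each control period).
- eyes.get_image(name): name is "scene" or "top"; returns the picture (384x512x3 uint8, red, green, blue); there is no depth.
- eyes.camera_model(name): a dict with "vfov" (degrees; the focal length in pixels is half the picture's height over the tangent of half this angle, whatever the lens; pixels are square), "cx", "cy" (the principal point, pixels), "k1" (the pictures are not rectified: a ray, as slopes to the right and down, at radius r is drawn at 1 + k1 r^2 times it, then the intrinsics apply), "pose" (4x4, takes a point from camera to world coordinates). Camera axes: x right, y up, looking along -z (the intrinsics and any distortion apply to the point x, -y, -z); pixel columns grow to the right and rows downward; lengths in m; the calibration is good to about 2 mm. A picture is of the moment at which its call begins. camera_model takes no time and is no camera call.
- close_job(): hands the job in, once; it reports no verdict.
The state is a dict: "time_s": time; "q": joint angles; "qvel": joint speeds; "joint_efforts": joint torques, N m; "position": TCP position; "tool_rot": TCP orientation; "ft_force": force on the tool from outside, world axes, zero at the start; "wrist_torque": the same for the moment, N m; "grip_width": finger opening in m.
Only numpy, scipy, OpenCV 4.12 (cv2) and the standard library are available. Lean on these libraries where they do the work, as an engineer would, in place of code of your own. Each camera call takes 0.05 s, during which the arm holds its last target. There are 200 camera calls.

## Working session

There is one attempt and no reset: what is moved stays moved. The work goes in short steps, Python scripts to look and compute and a shell command to move; the robot and the scene stay as the last step left them, time stands still between calls to the robot, and variables do not carry over. Pictures are saved under pics/ and viewed, about 8 in all and at most 12, crops included, and the job is handed in when it is done.

```bash
ls; mkdir -p pics
python3 - <<'E'
from rig import env, eyes
import cv2, numpy as np
np.set_printoptions(precision=4,suppress=True)
for n in("scene","top"):
    cv2.imwrite(f"pics/{n}0.png",cv2.resize(eyes.get_image(n)[:,:,::-1],(800,600),interpolation=cv2.INTER_CUBIC))
    m=eyes.camera_model(n);print(n,{k:m[k] for k in m if k!='pose'});print(np.array(m['pose']))
print(env.observe())
E
```

```text
pics
scene {'vfov': 51.10459221592683, 'cx': 262.54780379837115, 'cy': 190.45248255546522, 'k1': 0.004407841919097032}
[[ 0.9753 -0.1989  0.0962  0.5937]
 [ 0.2209  0.8784 -0.4237 -0.3519]
 [-0.0003  0.4345  0.9007  0.9417]
 [ 0.      0.      0.      1.    ]]
top {'vfov': 48.50371914806073, 'cx': 256.02283523431925, 'cy': 186.0364266275071, 'k1': 0.029677221622299223}
[[-0.0115  0.9918 -0.1275  0.4102]
 [-0.9999 -0.0125 -0.0066 -0.0149]
 [-0.0081  0.1274  0.9918  1.0448]
 [ 0.      0.      0.      1.    ]]
{'time_s': 0.1, 'q': array([-80.0017,  21.8391,  74.3785,   0.0009,  83.8579, -12.3358]), 'qvel': array([ 0.0003, -0.1171, -0.0644, -0.0604, -0.0547,  0.0157]), 'joint_efforts': array([  0.0038, -44.9222, -23.1656,  -0.0002,   0.0037,  -0.    ]), 'position': array([ 0.209 , -0.5085,  0.2308]), 'tool_rot': array([[-0.0002,  0.38  , -0.925 ],
       [ 0.0013, -0.925 , -0.38  ],
       [-1.    , -0.0013, -0.0003]]), 'ft_force': array([-0.2242,  0.2698,  0.1035]), 'wrist_torque': array([ 0.0064, -0.0208,  0.0672]), 'grip_width': 0.08537018714496011}
```

View pics/scene0.png

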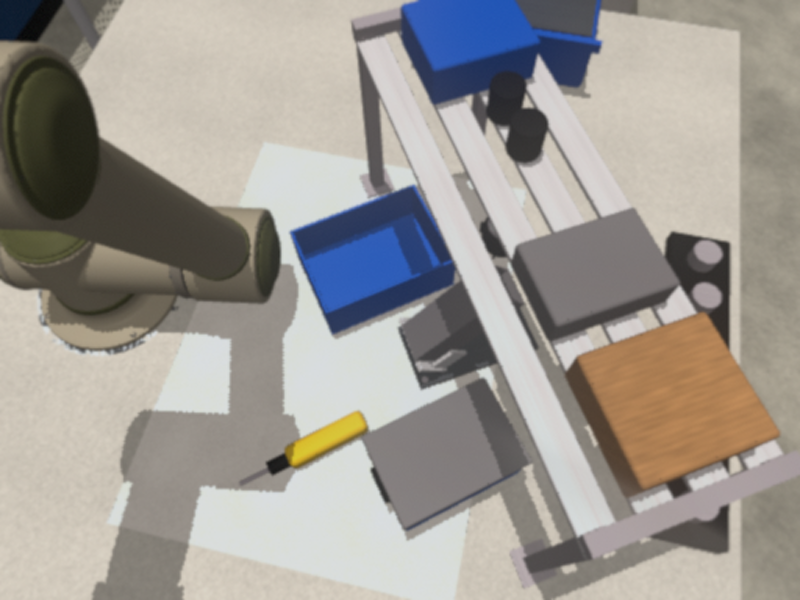

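View pics/top0.png

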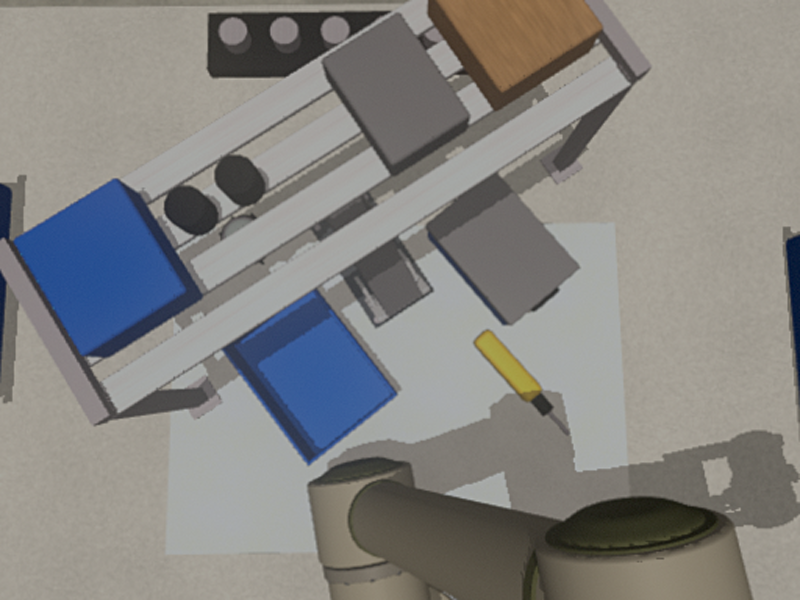

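The scene shows the tub in its holder (top ~(390,285), scene ~(450,340)), the bin left of it, the case right, and the driver in front. The shelf's front edge runs (105,410)–(645,70) in top. I'll take close crops for precise pixels.

```bash
cat > h.py <<'E'
from rig import env, eyes
import cv2, numpy as np
np.set_printoptions(precision=4,suppress=True)
def ray(n,p):
    m=eyes.camera_model(n);P=np.array(m['pose']);f=192/np.tan(np.radians(m['vfov']/2))
    d=(np.array(p,float)-[m['cx'],m['cy']])/f;s=d.copy()
    for _ in range(20): s=d/(1+m['k1']*(s@s))
    return P[:3,3],P[:3,:3]@np.array([s[0],-s[1],-1])
def onz(n,p,z):
    o,d=ray(n,p);return o+d*(z-o[2])/d[2]
def two(p,q):
    (a,u),(b,v)=ray("scene",p),ray("top",q)
    t=np.linalg.lstsq(np.c_[u,-v],b-a,rcond=None)[0]
    A,B=a+u*t[0],b+v*t[1];return (A+B)/2,np.linalg.norm(A-B)*1000
def proj(n,X):
    m=eyes.camera_model(n);P=np.array(m['pose']);f=192/np.tan(np.radians(m['vfov']/2))
    c=P[:3,:3].T@(np.array(X)-P[:3,3]);s=np.array([c[0],-c[1]])/-c[2]
    return s*(1+m['k1']*(s@s))*f+[m['cx'],m['cy']]
E
python3 - <<'E'
from h import *
def crop(n,x,y,w,h,s):
    return cv2.resize(eyes.get_image(n)[y:y+h,x:x+w,::-1],None,fx=s,fy=s,interpolation=cv2.INTER_CUBIC)
a=crop("top",205,140,80,80,5);b=crop("scene",250,165,80,80,5)
cv2.imwrite("pics/c1.png",np.hstack([a,b]))
# top: z=.335 for corners of shelf front edge
k=1.5625
for n,p in [("top",(105,410)),("top",(645,72))]: print(n,onz(n,np.array(p)/k,.325))
E
```

```text
top [0.3789 0.3047 0.325 ]
top [ 0.7475 -0.2888  0.325 ]
```

View pics/c1.png

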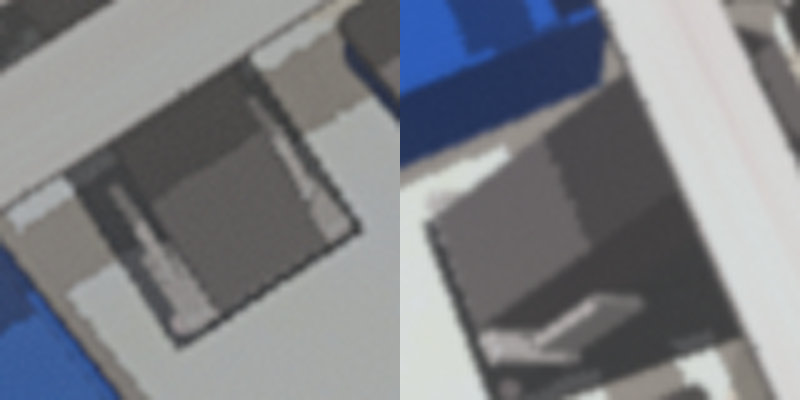

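The crops show the tub's upper lower-end edge: top crop about (215,318)–(315,243), scene crop about (30,222)–(83,325). I'll check these against the holder pose taken from the shelf edge, and get the bin, case and driver.

Run:
```python
from h import *
P=lambda c,o:np.array(o)+np.array(c)/5
L,e1=two(P((30,222),(250,165)),P((215,318),(205,140)))
R,e2=two(P((83,325),(250,165)),P((315,243),(205,140)))
print("tub edge L,R",L,e1,R,e2,"mid",(L+R)/2,"len",np.linalg.norm(L-R))
A,B=onz("top",np.array((105,410))/1.5625,.325),onz("top",np.array((645,72))/1.5625,.325)
d=(A-B);yaw=np.degrees(np.arctan2(-d[0],d[1]));x=np.array([np.cos(np.radians(yaw)),np.sin(np.radians(yaw)),0]);y=np.array([-x[1],x[0],0]);z=np.array([0,0,1])
O=(A+B)/2+.035*x;O[2]=0
print("shelf yaw",yaw,"O",O,"pred tub edge L,R",*[O-.0812*x+s*.03*y+.0712*z for s in(1,-1)])
# foot plate/shelf edge line from white mask in top is left; bin by blue mask
im={n:eyes.get_image(n) for n in("scene","top")}
for n in im:
    h=cv2.cvtColor(im[n],cv2.COLOR_RGB2HSV)
    for nm,lo,hi in(("blue",(105,120,40),(125,255,255)),("yellow",(20,120,80),(35,255,255))):
        m=cv2.inRange(h,lo,hi);m=cv2.morphologyEx(m,cv2.MORPH_CLOSE,np.ones((3,3)))
        for c in cv2.findContours(m,0,2)[0]:
            if cv2.contourArea(c)>150:
                a=cv2.approxPolyDP(c,3,True)[:,0]; print(n,nm,cv2.contourArea(c),a.tolist())
                if n=="top": print("  at rim",[onz(n,p,.085 if nm=="blue" else .02)[:2].round(3).tolist() for p in a])
```

```text
tub edge L,R [0.4957 0.0105 0.0605] 0.6684763004660432 [ 0.5308 -0.0358  0.0623] 1.3785974185743233 mid [ 0.5132 -0.0127  0.0614] len 0.05817466105799828
shelf yaw 31.843038316592395 O [0.593  0.0264 0.    ] pred tub edge L,R [0.5082 0.0091 0.0712] [ 0.5398 -0.0419  0.0712]
scene blue 5607.5 [[264, 119], [260, 121], [266, 124], [271, 141], [261, 129], [253, 127], [257, 122], [187, 148], [213, 211], [288, 180], [288, 166]]
scene blue 4865.5 [[257, 5], [266, 38], [282, 62], [311, 56], [320, 45], [336, 49], [343, 33], [358, 52], [368, 51], [376, 33], [384, 27], [380, 25], [384, 0], [378, 23], [341, 18], [330, 0], [266, 0]]
scene blue 402.0 [[25, 0], [0, 0], [0, 24], [9, 24]]
scene yellow 744.0 [[231, 265], [184, 285], [185, 297], [191, 298], [233, 276]]
top blue 5586.5 [[202, 186], [151, 221], [201, 289], [199, 294], [150, 233], [197, 296], [253, 252]]
  at rim [[0.535, 0.114], [0.457, 0.228], [0.307, 0.115], [0.296, 0.119], [0.431, 0.23], [0.292, 0.124], [0.386, -0.0]]
top blue 347.0 [[510, 151], [503, 158], [511, 246]]
  at rim [[0.606, -0.583], [0.59, -0.567], [0.394, -0.567]]
top blue 160.5 [[0, 118], [0, 151], [4, 152], [6, 123]]
  at rim [[0.699, 0.579], [0.622, 0.575], [0.619, 0.565], [0.687, 0.565]]
top blue 6947.5 [[75, 115], [9, 153], [53, 227], [82, 211], [86, 216], [91, 213], [85, 212], [87, 207], [101, 202], [102, 197], [118, 187], [109, 168], [114, 168], [99, 142], [96, 145]]
  at rim [[0.705, 0.408], [0.617, 0.554], [0.447, 0.446], [0.482, 0.384], [0.471, 0.374], [0.477, 0.363], [0.48, 0.377], [0.491, 0.373], [0.502, 0.342], [0.513, 0.34], [0.535, 0.305], [0.579, 0.326], [0.579, 0.315], [0.64, 0.351], [0.633, 0.358]]
top yellow 632.0 [[310, 212], [304, 218], [334, 254], [344, 252], [342, 243]]
  at rim [[0.477, -0.137], [0.463, -0.122], [0.377, -0.191], [0.382, -0.215], [0.403, -0.211]]
```

Run:
```python
from h import *
def crop(n,x,y,w,h,s):
    c=np.mean([eyes.get_image(n)[y:y+h,x:x+w,::-1].astype(float) for _ in range(4)],0)
    c=np.clip((c-30)*1.6,0,255).astype(np.uint8)
    return cv2.resize(c,None,fx=s,fy=s,interpolation=cv2.INTER_CUBIC)
cv2.imwrite("pics/c2.png",np.hstack([crop("top",220,155,60,60,6.6),crop("scene",250,180,60,60,6.6)]))
w=[(c,d) for c in [1]for d in[1]]
for n,x,y,s in(("top",0,230,1),("top",372,10,1)): pass
a=crop("top",0,200,100,80,4);b=crop("top",340,10,100,80,4)
cv2.imwrite("pics/c3.png",np.hstack([a,b]))
```

```text
(no output)
```

View pics/c2.png

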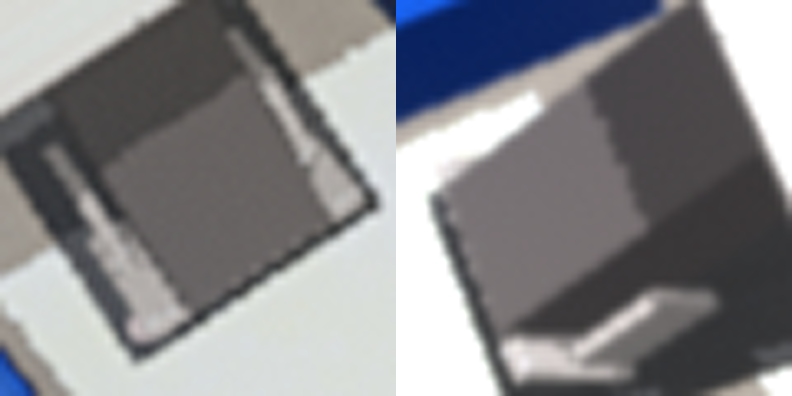

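View pics/c3.png

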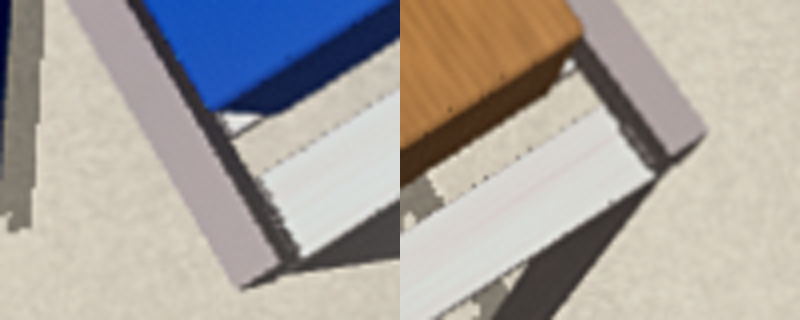

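Crops: the tub's lower edge in top runs (187,312)–(330,218) and in scene (44,195)–(104,335). The outer edge of the foot plate in top is (138,358)–(378,205). The shelf slat ends are at c3 (298,258) and (655,173).

Run:
```python
from h import *
T=lambda c:np.array((220,155))+np.array(c)/6.6
S=lambda c:np.array((250,180))+np.array(c)/6.6
for s,t in(((44,195),(187,312)),((104,335),(330,218)),((74,265),(258.5,265))): print("tub edge",two(S(s),T(t)))
A=onz("top",(74.5,264.5),.335);B=onz("top",(340+63.75,10+43.2),.335);d=A-B
yaw=np.degrees(np.arctan2(-d[0],d[1]));print(A,B,np.linalg.norm(d),yaw)
x=np.array([np.cos(np.radians(yaw)),np.sin(np.radians(yaw)),0]);y=np.array([-x[1],x[0],0])
O=(A+B)/2+.035*x;O[2]=0
print("O",O); 
for s in(1,0,-1):
  X=O-.0812*x+s*.03*y+[0,0,.0712];print(X,(proj("top",X)-[220,155])*6.6,(proj("scene",X)-[250,180])*6.6)
l,r=onz("top",T((138,358)),.055),onz("top",T((378,205)),.055);print("plate",l,r,(l+r)/2)
# bin rim corners from outer contour, top, rim z
for p in((201,290),(253.5,252)): print("bin",onz("top",p,.085))
for p in((187,148),(213,211)): print("bin scene",p,onz("scene",p,.085),onz("scene",p,0))
```

```text
tub edge (array([0.4981, 0.0094, 0.0637]), np.float64(1.5825768867452268))
tub edge (array([ 0.5305, -0.0406,  0.0703]), np.float64(0.01059228315085894))
tub edge (array([ 0.5144, -0.0156,  0.066 ]), np.float64(0.7301960670672248))
[0.3758 0.2882 0.335 ] [ 0.7303 -0.2688  0.335 ] 0.6602388552896874 32.471824350734096
O [0.5826 0.0285 0.    ]
[0.498  0.0102 0.0712] [185.2599 312.3873] [ 46.0858 184.1732]
[ 0.5141 -0.0151  0.0712] [257.5556 265.3648] [ 74.303  257.8428]
[ 0.5302 -0.0404  0.0712] [329.5726 218.5277] [103.2723 333.4777]
plate [0.4835 0.0274 0.055 ] [ 0.5368 -0.0581  0.055 ] [ 0.5102 -0.0153  0.055 ]
bin [0.3047 0.1151 0.085 ]
bin [ 0.3857 -0.0012  0.085 ]
bin scene (187, 148) [0.2923 0.1243 0.085 ] [0.2624 0.1715 0.    ]
bin scene (213, 211) [ 0.4021 -0.0256  0.085 ] [0.3831 0.0068 0.    ]
```

```bash
cat >> h.py <<'E'
from scipy.spatial.transform import Rotation as Ro
yw=np.radians(32.5);xh=np.array([np.cos(yw),np.sin(yw),0]);yh=np.array([-xh[1],xh[0],0]);zz=np.array([0,0,1.])
O=np.array([.5826,.0285,0]);a=(xh+zz)/2**.5;n_=(zz-xh)/2**.5;F=O-.06*xh+.05*zz
G=F+.08*a-.019*n_
Rg=np.c_[-n_,-yh,np.cross(-n_,-yh)]
def to(p,R,rows):
    s=env.observe();v=(Ro.from_matrix(R)*Ro.from_matrix(s['tool_rot']).inv()).as_rotvec()
    d=(np.array(p)-s['position'])*1000
    print("travel",d,"per row",d/rows,"\nrot",v,np.degrees(np.linalg.norm(v)),"per row",v/rows,"\nt",s['time_s'],"q",s['q'])
E
python3 -c "
from h import *
print(G,G+.11*n_);to(G+.11*n_,Rg,20)"
```

```text
[0.591  0.0339 0.0931] [ 0.5254 -0.0079  0.1709]
travel [316.4476 500.8011 -60.4019] per row [15.8224 25.0401 -3.0201] 
rot [ 0.3621 -0.6981  0.1682] 46.07591095826318 per row [ 0.0181 -0.0349  0.0084] 
t 1.1 q [-80.0023  21.807   74.336   -0.0006  83.8593 -12.3348]
```

```bash
python3 -m pendant '{"travel":[[16,25,0],[16,25,0],[16,25,0],[16,25,0],[16,25,0],[16,25,0],[16,25,0],[16,25,0],[16,25,0],[16,25,0]],"delta_rot":[[0.018,-0.035,0.008],[0.018,-0.035,0.008],[0.018,-0.035,0.008],[0.018,-0.035,0.008],[0.018,-0.035,0.008],[0.018,-0.035,0.008],[0.018,-0.035,0.008],[0.018,-0.035,0.008],[0.018,-0.035,0.008],[0.018,-0.035,0.008]]}' 85; python3 -c "
from h import *
to(G+.11*n_,Rg,10);print(env.observe()['tool_rot'])"
```

```text
time_s: 1.93
position: [0.3696, -0.2575, 0.2315]
tool_rot: [[0.335, 0.457, -0.824], [0.19, -0.889, -0.416], [-0.923, -0.017, -0.385]]
ft_force: [0.2, -0.9, -0.1]
grip_width: 0.0849
travel [155.8506 249.5914 -60.6011] per row [15.5851 24.9591 -6.0601] 
rot [ 0.1799 -0.3471  0.0883] 22.963394199437708 per row [ 0.018  -0.0347  0.0088] 
t 1.9333 q [-63.5951   9.4758  95.6027  23.2142  77.2893  -6.2325]
[[ 0.3352  0.4568 -0.824 ]
 [ 0.1896 -0.8894 -0.4159]
 [-0.9229 -0.0169 -0.3847]]
```

```bash
python3 -m pendant '{"travel":[[16,25,-6],[16,25,-6],[16,25,-6],[16,25,-6],[16,25,-6],[16,25,-6],[15,25,-6],[15,25,-6],[15,25,-6],[15,25,-6],[0,0,0]],"delta_rot":[[0.018,-0.035,0.009],[0.018,-0.035,0.009],[0.018,-0.035,0.009],[0.018,-0.035,0.009],[0.018,-0.035,0.009],[0.018,-0.035,0.009],[0.018,-0.035,0.009],[0.018,-0.035,0.009],[0.018,-0.035,0.009],[0.018,-0.035,0.009],[0,0,0]]}' 85; python3 -c "
from h import *
to(G,Rg,6)
s=env.observe();p=s['position']
for w in (85,):
  print(proj('top',p),proj('scene',p))
cv2.imwrite('pics/p1.png',np.hstack([cv2.resize(eyes.get_image(n)[100:260,180:340,::-1],(400,400)) for n in ('top','scene')]))"
```

```text
time_s: 2.85
position: [0.5249, -0.0052, 0.1699]
tool_rot: [[0.594, 0.542, -0.594], [0.385, -0.841, -0.381], [-0.706, -0.002, -0.708]]
ft_force: [-1.0, 0.5, -0.5]
grip_width: 0.0851
travel [ 66.1294  39.0593 -76.7605] per row [ 11.0216   6.5099 -12.7934] 
rot [-0.0023  0.0001 -0.0053] 0.3287156473269903 per row [-0.0004  0.     -0.0009] 
t 2.85 q [-33.3739  16.2699 110.8839  58.9156  49.1945 -15.2691]
[254.1171 185.0058] [267.1517 198.5627]
```

View pics/p1.png

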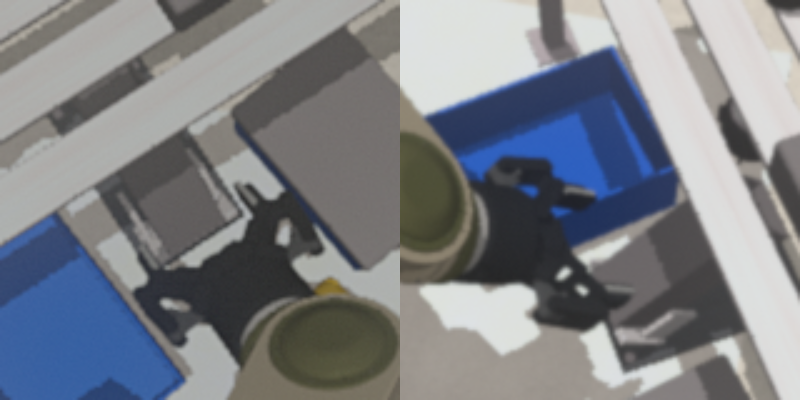

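The gripper is square to the tub and straddles it; the right finger passes close to the case. I'll fit the arm's kinematics for the later pour and check the clearance to the case.

```bash
cat >> h.py <<'E'
from scipy.optimize import least_squares
def fk(q,k,sg):
    q=np.radians(q);E=lambda ax,t:Ro.from_euler(ax,t).as_matrix()
    a1,d,h,L1,ex,L2,w,Lt=k
    A=E('z',q[0]);B=A@E('y',q[1]);C=B@E('y',q[2]);D=C@E('z',sg[0]*q[3]);Q=D@E('y',q[4]);T=Q@E('z',sg[1]*q[5])
    p=A@[a1,d,h]+B@[0,0,L1]+C@[ex,0,L2]+D@[0,w,0]+T@[0,0,Lt]
    return p,T
E
cat > data.py <<'E'
D=[([-80.0017,21.8391,74.3785,.0009,83.8579,-12.3358],[.209,-.5085,.2308],[[-.0002,.38,-.925],[.0013,-.925,-.38],[-1,-.0013,-.0003]]),
([-63.5951,9.4758,95.6027,23.2142,77.2893,-6.2325],[.3696,-.2575,.2315],[[.3352,.4568,-.824],[.1896,-.8894,-.4159],[-.9229,-.0169,-.3847]]),
([-33.3739,16.2699,110.8839,58.9156,49.1945,-15.2691],[.5249,-.0052,.1699],[[.594,.542,-.594],[.385,-.841,-.381],[-.706,-.002,-.708]])]
E
python3 - <<'E'
from h import *
from data import D
for sg in((1,1),(1,-1),(-1,1),(-1,-1)):
    M=[fk(q,np.zeros(8),sg)[1].T@np.array(R) for q,p,R in D]
    print(sg,max(np.abs(M[0]-m).max() for m in M)); 
    if max(np.abs(M[0]-m).max() for m in M)<.03:
        print(M[0])
        f=lambda k:np.concatenate([fk(q,k,sg)[0]-p for q,p,R in D])
        r=least_squares(lambda k:np.r_[f(k),1e-4*(k-[0,0,.3,.4,0,.4,0,.3])],[0,0,.3,.4,0,.4,0,.3]);print(r.x,f(r.x)*1000)
# case left edge, top view
for p in((275,150),(180+360/2.5,100+268/2.5)):
    X=onz("top",p,.079);print("case",(X-O)@xh,(X-O)@yh)
for s in(-57,-49): print(s)
E
```

```text
(1, 1) 0.0005270474823611948
[[-0. -1.  0.]
 [ 0. -0. -1.]
 [ 1.  0.  0.]]
[ 0.0001  0.1176  0.1299  0.5372  0.1029  0.3507 -0.0001  0.2574] [ 0.0033  0.0047 -0.0184 -0.0097 -0.0133  0.0251  0.0028  0.0108 -0.0067]
(1, -1) 0.20154094019176086
(-1, 1) 1.408767252884628
(-1, -1) 1.0758046890936679
case -0.014330750148260659 -0.08782927249433545
case -0.1853793792083957 -0.10770301487845112
-57
-49
```

```bash
python3 -m pendant '{"travel":[[8,5,-10],[8,5,-10],[8,5,-10],[8,5,-10],[8,5,-10],[8,5,-9],[8,4,-8],[6,3,-6],[4,2,-4],[0,0,0]],"delta_rot":[[0,0,-0.005],[0,0,0],[0,0,0],[0,0,0],[0,0,0],[0,0,0],[0,0,0],[0,0,0],[0,0,0],[0,0,0]]}' 85 && python3 -m pendant '{"travel":[[0,0,0],[0,0,0],[0,0,0],[0,0,0],[0,0,0],[0,0,0]],"delta_rot":[[0,0,0],[0,0,0],[0,0,0],[0,0,0],[0,0,0],[0,0,0]]}' 50 60
cat >> h.py <<'E'
K=[.0001,.1176,.1299,.5372,.1029,.3507,-.0001,.2574]
M0=np.array([[0,-1,0],[0,0,-1],[1.,0,0]])
LO=np.array([-178,-50.7,12.7,-81.4,10,-165]);HI=np.array([178,133.3,142.1,261.4,163.1,165])
def ik(p,R,q0):
    def f(q):
        x,T=fk(q,K,(1,1));return np.r_[(x-p)*10,Ro.from_matrix((T@M0).T@R).as_rotvec()]
    r=least_squares(f,np.clip(q0,LO+.1,HI-.1),bounds=(LO,HI));return r.x,np.abs(r.fun).max()
E
python3 - <<'E'
from h import *
s=env.observe();print(s['ft_force'],s['wrist_torque']);to(G,Rg,1)
def rollpose(az,pitch,roll):
    c=np.radians([az,pitch]);x=np.array([np.cos(c[0])*np.cos(c[1]),np.sin(c[0])*np.cos(c[1]),-np.sin(c[1])])
    y=np.array([np.sin(c[0]),-np.cos(c[0]),0]) # right, as in grasp
    R=np.c_[x,y,np.cross(x,y)]
    return Ro.from_rotvec(np.radians(roll)*x).as_matrix()@R
# tub axis in tool frame: z_tool=-a  -> mouth dir = -R[:,2]
best=[]
for az in range(-40,61,10):
  for pitch in(20,30,40):
    for roll in(-180,-150,-140,140,150):
      R=rollpose(az,pitch,roll);m=-R[:,2]
      dep=np.degrees(np.arcsin(-m[2]))
      if dep<44: continue
      hm=O-.11*xh+.165*yh;mouth=np.array([hm[0],hm[1],.115])
      p=mouth-.09*m+.019*R[:,0]
      q,e=ik(p,R,s['q']+[30,0,0,-30,0,-60])
      if e<1e-3: print(az,pitch,roll,"dep",round(dep),"p",p,"q",q.round(0),"bottom hx",((p-.019*R[:,0]-.08*m-O)@xh).round(3))
E
```

```text
time_s: 3.78
position: [0.5914, 0.0302, 0.0939]
tool_rot: [[0.598, 0.534, -0.597], [0.377, -0.845, -0.378], [-0.707, 0.001, -0.707]]
ft_force: [-0.7, 0.1, 0.1]
grip_width: 0.0852
time_s: 4.28
position: [0.5904, 0.0304, 0.0949]
tool_rot: [[0.599, 0.534, -0.597], [0.378, -0.845, -0.378], [-0.706, 0.001, -0.708]]
ft_force: [-5.8, -1.4, 4.2]
grip_width: 0.0593
[-5.7974 -1.3517  4.2071] [0.1846 0.5288 0.3814]
travel [ 0.5933  3.5068 -1.7229] per row [ 0.5933  3.5068 -1.7229] 
rot [0.0004 0.0015 0.0034] 0.21320961412225528 per row [0.0004 0.0015 0.0034] 
t 4.2833 q [-24.154   28.6428 107.6422  70.8308  38.6216 -22.8543]
-40 40 -180 dep 50 p [0.4566 0.062  0.1717] q [ 13.  16. 116. -74.  39.  20.] bottom hx -0.077
-30 40 -180 dep 50 p [0.4639 0.0724 0.1717] q [ 10.  14. 119. -81.  30.  18.] bottom hx -0.06
```

```bash
cat >> h.py <<'E'
def rollpose(az,pitch,roll):
    c=np.radians([az,pitch]);x=np.array([np.cos(c[0])*np.cos(c[1]),np.sin(c[0])*np.cos(c[1]),-np.sin(c[1])])
    y=np.array([np.sin(c[0]),-np.cos(c[0]),0])
    return Ro.from_rotvec(np.radians(roll)*x).as_matrix()@np.c_[x,y,np.cross(x,y)]
E
python3 - <<'E'
from h import *
s=env.observe();rng=np.random.default_rng(0);out=[]
starts=[[20,20,100,q4,40,q6] for q4 in(-60,0,60,120) for q6 in(-100,100)]
for az in range(-60,81,20):
  for pitch in(15,30,40):
    for roll in(180,-140,140):
      R=rollpose(az,pitch,roll);m=-R[:,2];dep=np.degrees(np.arcsin(-m[2]))
      if dep<44: continue
      hm=O-.11*xh+.165*yh;p=np.array([hm[0],hm[1],.125])-.09*m+.019*R[:,0]
      seen=set()
      for q0 in starts:
        q,e=ik(p,R,q0)
        key=tuple((q/8).round())
        if e<1e-3 and key not in seen:
          seen.add(key);mg=np.minimum(q-LO,HI-q).min()
          out.append((mg,az,pitch,roll,round(dep),q.round(0),p.round(3),((p-.019*R[:,0]-.08*m-O)@xh).round(3)))
out.sort(key=lambda o:-o[0])
for o in out[:22]: print(*o)
E
```

```text
27.52290521365404 80 30 180 60 [-26.  19. 115.  58.  80. 135.] [0.412 0.169 0.193] -0.053
24.436292125420522 80 15 180 75 [-33.  25. 118.  63.  91. 124.] [0.408 0.15  0.207] -0.08
21.21437978242639 80 40 180 50 [-20.  16. 112.  52.  73. 144.] [0.414 0.18  0.182] -0.036
19.67352495887721 60 30 180 60 [-27.  15. 122.  70.  67. 138.] [0.432 0.162 0.193] -0.035
19.61097637605272 -60 40 180 50 [ 16.  18. 109. -62.  57.  23.] [0.437 0.046 0.182] -0.115
16.291396879564488 -20 30 180 60 [ 10.  13. 126. 242.  30.  48.] [0.459 0.088 0.193] -0.058
14.76779062935421 -20 15 140 48 [ 25.  26. 127. 235.  58.  28.] [0.455 0.151 0.187] -0.003
14.346373194254312 80 15 140 48 [-38.  26. 128.  59.  88.  73.] [0.35  0.154 0.187] -0.168
14.113012979473154 60 40 180 50 [-20.  13. 118.  62.  59. 151.] [0.437 0.171 0.182] -0.013
13.440062748609535 60 15 180 75 [-36.  22. 129.  77.  80. 120.] [0.422 0.145 0.207] -0.071
13.36626522268773 40 30 180 60 [-24.  11. 129.  88.  51. 138.] [0.448 0.148 0.193] -0.026
10.856598475766631 0 30 180 60 [ -2.  10. 131. 175.  21.  94.] [0.463 0.109 0.193] -0.038
10.1873421267
[... 195 characters left out ...]
80 50 [ 13.  15. 115. -72.  40.  17.] [0.457 0.062 0.182] -0.077
8.599018137717792 40 15 -140 48 [-39.  25. 134.  95.  72. 152.] [0.466 0.088 0.187] -0.062
8.45474994626764 -40 15 -140 48 [ 20.  25. 134. 248.  65. 109.] [0.392 0.041 0.187] -0.204
8.308818083391742 -20 15 180 75 [ 15.  20. 134. 223.  55.  72.] [0.44  0.094 0.207] -0.083
7.395381269026103 40 40 180 50 [-17.  10. 122.  73.  42. 158.] [0.457 0.155 0.182] -0.002
4.304082777225403 -40 15 180 75 [ 25.  23. 123. 257.  64.  56.] [0.433 0.082 0.207] -0.097
3.5237546829078212 60 15 -140 48 [-36.  27. 121.  77.  80. 161.] [0.469 0.111 0.187] -0.03
3.4587176614288353 40 15 180 75 [-35.  19. 139.  99.  70. 113.] [0.433 0.135 0.207] -0.066
```

```bash
cat > plan.py <<'E'
from h import *
def pts(p,R):  # tub corners and hand points
    g=p-.019*R[:,0];A=-R[:,2];o=[]
    for s in(-.08,.09):
        for i in(-.03,.03):
            for j in(-.03,.03): o.append(g+s*A+i*R[:,0]+j*R[:,1])
    tub=np.array(o);h=[]
    for b in(.073,.15,.25):
        for t in np.arange(0,6.28,.5): h.append(p-b*R[:,0]+.06*(np.cos(t)*R[:,1]+np.sin(t)*R[:,2]))
    return tub,np.array(h)
def seg(p0,R0,p1,R1,rows,q,mouthfix=False,show=3):
    rv=(Ro.from_matrix(R1)*Ro.from_matrix(R0).inv()).as_rotvec()
    print("SEG travel/row",(p1-p0)*1000/rows,"rot/row",rv/rows,"deg/row",np.degrees(np.linalg.norm(rv))/rows)
    for i in range(1,rows+1):
        u=i/rows;R=Ro.from_rotvec(rv*u).as_matrix()@R0;p=p0+(p1-p0)*u
        qn,e=ik(p,R,q);dq=np.abs(qn-q).max()*12;q=qn
        t,h=pts(p,R);X=np.r_[t,h];hx=(X-O)@xh
        near=np.where(X[:,2]>.30,hx,-9).max()
        mouth=p-.019*R[:,0]-.09*R[:,2]
        if i%show==0 or i==rows: print(i,"q",q.round(0),"e%.4f"%e,"dq/s",dq.round(),"dep",np.degrees(np.arcsin(R[2,2])).round(),"mouth h",((mouth-O)@xh).round(3),((mouth-O)@yh).round(3),mouth[2].round(3),"shelfnear",near.round(3),"minz",X[:,2].min().round(3))
    return q
def pose(az,pitch,roll,hx,hy,z):
    R=rollpose(az,pitch,roll);return O+hx*xh+hy*yh+[0,0,z]+.09*R[:,2]+.019*R[:,0],R
E
python3 - <<'E'
from plan import *
s=env.observe();p0,R0,q=s['position'],s['tool_rot'],s['q']
p1=p0+.13*n_
q1=seg(p0,R0,p1,R0,6,q)
for az2,pt2,r2 in((80,30,95),(80,45,100),(80,60,150)):
  print("=====",az2,pt2,r2)
  p2,R2=pose(az2,pt2,r2,-.11,.165,.16)
  q2=seg(p1,R0,p2,R2,20,q1,show=4)
  p3,R3=pose(80,30,180,-.11,.17,.13)
  seg(p2,R2,p3,R3,13,q2)
E
```

```text
SEG travel/row [-12.9213  -8.2318  15.3206] rot/row [0. 0. 0.] deg/row 0.0
3 q [-30.  21. 110.  63.  44. -18.] e0.0000 dq/s 30.0 dep -45.0 mouth h 0.012 -0.003 0.218 shelfnear -0.174 minz 0.076
6 q [-36.  14. 111.  57.  52. -14.] e0.0000 dq/s 34.0 dep -45.0 mouth h -0.034 -0.003 0.264 shelfnear -0.149 minz 0.122
===== 80 30 95
SEG travel/row [-9.825   8.1607 -1.4744] rot/row [ 0.0429  0.047  -0.015 ] deg/row 3.7470476815168303
4 q [-36.  12. 112.  51.  59.   2.] e0.0000 dq/s 42.0 dep -39.0 mouth h -0.046 0.024 0.252 shelfnear -0.155 minz 0.115
8 q [-36.  12. 115.  49.  66.  14.] e0.0000 dq/s 32.0 dep -31.0 mouth h -0.059 0.054 0.235 shelfnear -0.163 minz 0.113
12 q [-37.  13. 119.  48.  71.  23.] e0.0000 dq/s 24.0 dep -20.0 mouth h -0.074 0.086 0.213 shelfnear -0.177 minz 0.115
16 q [-38.  15. 124.  49.  76.  29.] e0.0000 dq/s 17.0 dep -8.0 mouth h -0.091 0.123 0.187 shelfnear -0.201 minz 0.122
20 q [-39.  18. 131.  51.  78.  32.] e0.0000 dq/s 22.0 dep 4.0 mouth h -0.11 0.165 0.16 shelfnear -0.261 minz 0.119
SEG travel/row [7.134  2.2386 3.1653] rot/row [ 0.0172  0.0973 -0.0571] deg/
[... 2702 characters left out ...]
5 minz 0.127
SEG travel/row [ 2.9946 -1.4544  1.225 ] rot/row [ 0.0437  0.0215 -0.0288] deg/row 3.244704796769094
3 q [-14.  10. 111.  40.  69. 135.] e0.0000 dq/s 24.0 dep 34.0 mouth h -0.112 0.163 0.151 shelfnear -0.089 minz 0.121
6 q [-18.  12. 112.  45.  73. 135.] e0.0000 dq/s 23.0 dep 42.0 mouth h -0.112 0.163 0.143 shelfnear -0.094 minz 0.116
9 q [-21.  14. 113.  51.  76. 135.] e0.0000 dq/s 21.0 dep 50.0 mouth h -0.112 0.165 0.136 shelfnear -0.1 minz 0.114
12 q [-25.  17. 114.  56.  79. 136.] e0.0000 dq/s 21.0 dep 58.0 mouth h -0.111 0.168 0.131 shelfnear -0.107 minz 0.114
13 q [-25.  18. 115.  58.  80. 136.] e0.0000 dq/s 21.0 dep 60.0 mouth h -0.11 0.17 0.13 shelfnear -0.109 minz 0.115
```

```bash
python3 -m pendant '{"travel":[[-4,-3,5],[-8,-5,9],[-12,-8,14],[-12,-8,14],[-12,-8,14],[-12,-8,14],[-12,-8,14],[-6,-4,7],[0,0,0]],"delta_rot":[[0,0,0],[0,0,0],[0,0,0],[0,0,0],[0,0,0],[0,0,0],[0,0,0],[0,0,0],[0,0,0]]}'
python3 - <<'E'
from plan import *
s=env.observe();cv2.imwrite('pics/l1.png',np.hstack([cv2.resize(eyes.get_image(n)[100:260,180:340,::-1],(400,400)) for n in ('top','scene')]))
p2,R2=pose(80,45,100,-.11,.165,.16)
seg(s['position'],s['tool_rot'],p2,R2,20,s['q'],show=20)
E
```

```text
time_s: 5.03
position: [0.5125, -0.0229, 0.1865]
tool_rot: [[0.601, 0.533, -0.596], [0.375, -0.846, -0.379], [-0.706, 0.004, -0.708]]
ft_force: [0.8, 0.7, -2.9]
grip_width: 0.0594
SEG travel/row [-9.7196  8.5458 -1.4466] rot/row [ 0.0325  0.0482 -0.0251] deg/row 3.6288631649431857
20 q [-30.   9. 126.  45.  71.  55.] e0.0000 dq/s 24.0 dep 7.0 mouth h -0.11 0.165 0.16 shelfnear -0.183 minz 0.118
```

View pics/l1.png

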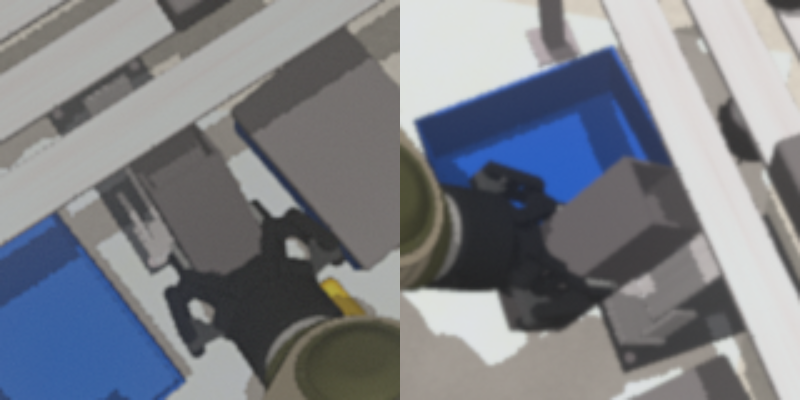

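The tub is out of the holder and held square; the force reading of about 2.9 N matches the full tub. Moving over to the bin.

```bash
python3 -m pendant '{"travel":[[-10,9,-1],[-10,9,-1],[-10,9,-1],[-10,9,-2],[-9,8,-2],[-10,9,-1],[-10,9,-1],[-10,9,-1],[-10,8,-2],[-9,8,-2],[-10,9,-1],[-10,9,-1],[-10,8,-1],[-10,8,-2],[-9,8,-2],[-10,9,-1],[-10,9,-1],[-10,8,-1],[-9,8,-2],[-9,8,-2]],"delta_rot":[[0.0325,0.048,-0.025],[0.0325,0.048,-0.025],[0.0325,0.048,-0.025],[0.0325,0.048,-0.025],[0.0325,0.048,-0.025],[0.0325,0.048,-0.025],[0.0325,0.048,-0.025],[0.0325,0.048,-0.025],[0.0325,0.048,-0.025],[0.0325,0.048,-0.025],[0.0325,0.048,-0.025],[0.0325,0.048,-0.025],[0.0325,0.048,-0.025],[0.0325,0.048,-0.025],[0.0325,0.048,-0.025],[0.0325,0.048,-0.025],[0.0325,0.048,-0.025],[0.0325,0.048,-0.025],[0.0325,0.048,-0.025],[0.0325,0.048,-0.025]]}'
python3 - <<'E'
from plan import *
s=env.observe();p3,R3=pose(80,30,180,-.11,.17,.13)
seg(s['position'],s['tool_rot'],p3,R3,13,s['q'],show=4)
E
```

```text
time_s: 6.8
position: [0.3178, 0.1499, 0.1569]
tool_rot: [[0.124, -0.29, -0.949], [0.699, -0.653, 0.291], [-0.704, -0.7, 0.122]]
ft_force: [-0.1, -0.6, -3.2]
grip_width: 0.0596
SEG travel/row [7.0237 1.8028 3.199 ] rot/row [ 0.0311  0.0815 -0.0654] deg/row 6.246765163151437
4 q [-28.  13. 121.  47.  75.  81.] e0.0000 dq/s 77.0 dep 27.0 mouth h -0.106 0.152 0.141 shelfnear -0.16 minz 0.103
8 q [-27.  16. 117.  51.  79. 105.] e0.0000 dq/s 74.0 dep 45.0 mouth h -0.108 0.152 0.129 shelfnear -0.141 minz 0.1
12 q [-26.  18. 115.  56.  80. 130.] e0.0000 dq/s 73.0 dep 59.0 mouth h -0.11 0.165 0.128 shelfnear -0.114 minz 0.11
13 q [-25.  18. 115.  58.  80. 136.] e0.0000 dq/s 73.0 dep 60.0 mouth h -0.11 0.17 0.13 shelfnear -0.109 minz 0.115
```

```bash
python3 -m pendant '{"travel":[[7,2,3],[7,2,3],[7,2,3],[7,2,3],[7,2,3],[7,2,4],[7,2,3],[7,2,3],[7,2,3],[7,2,3],[7,1,4],[7,1,3],[7,2,4],[0,0,0],[0,0,0],[0,0,0],[0,0,0],[0,0,0],[0,0,0]],"delta_rot":[[0.031,0.0815,-0.0655],[0.031,0.0815,-0.0655],[0.031,0.0815,-0.0655],[0.031,0.0815,-0.0655],[0.031,0.0815,-0.0655],[0.031,0.0815,-0.0655],[0.031,0.0815,-0.0655],[0.031,0.0815,-0.0655],[0.031,0.0815,-0.0655],[0.031,0.0815,-0.0655],[0.031,0.0815,-0.0655],[0.031,0.0815,-0.0655],[0.031,0.0815,-0.0655],[0,0,0],[0,0,0],[0,0,0],[0,0,0],[0,0,0],[0,0,0]]}'
python3 - <<'E'
from plan import *
s=env.observe();print(s['q'],s['ft_force'])
cv2.imwrite('pics/d1.png',np.hstack([cv2.resize(eyes.get_image(n)[100:310,130:340,::-1],(400,400)) for n in ('top','scene')]))
E
```

```text
time_s: 8.38
position: [0.4089, 0.1733, 0.1993]
tool_rot: [[0.15, -0.985, 0.085], [0.851, 0.172, 0.496], [-0.504, -0.002, 0.864]]
ft_force: [-0.1, -0.7, -1.5]
grip_width: 0.0598
[-25.4067  17.8232 114.5429  57.6828  80.2399 136.1559] [-0.1211 -0.6974 -1.494 ]
```

View pics/d1.png

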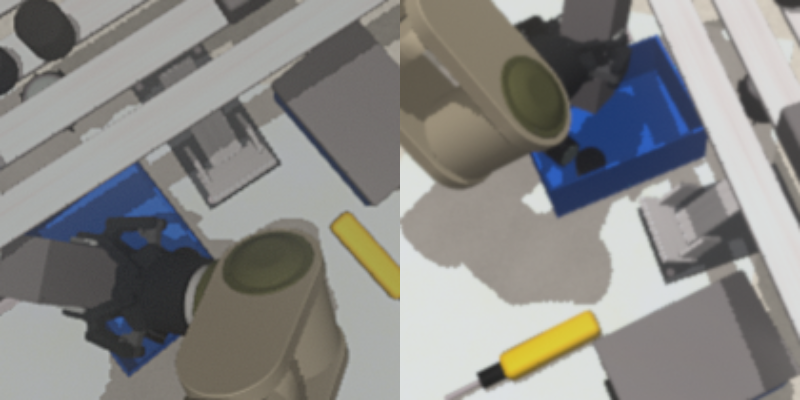

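Weight dropped by 1.4 N (both lamp units out), and black shows inside the bin at scene (590,160). The arm goes back along the same path.

```bash
python3 -m pendant '{"travel":[[-7,-2,-1],[-7,-2,-1],[-7,-2,-2],[-7,-2,-3],[-7,-2,-3],[-7,-2,-4],[-7,-2,-4],[-7,-2,-4],[-7,-2,-4],[-7,-2,-4],[-7,-2,-4],[-7,-1,-4],[-7,-2,-4]],"delta_rot":[[-0.031,-0.0815,0.0655],[-0.031,-0.0815,0.0655],[-0.031,-0.0815,0.0655],[-0.031,-0.0815,0.0655],[-0.031,-0.0815,0.0655],[-0.031,-0.0815,0.0655],[-0.031,-0.0815,0.0655],[-0.031,-0.0815,0.0655],[-0.031,-0.0815,0.0655],[-0.031,-0.0815,0.0655],[-0.031,-0.0815,0.0655],[-0.031,-0.0815,0.0655],[-0.031,-0.0815,0.0655]]}'
python3 - <<'E'
from plan import *
s=env.observe()
Rr=np.array([[.599,.534,-.597],[.378,-.845,-.378],[-.706,.001,-.708]])
seg(s['position'],s['tool_rot'],np.array([.5904,.0304,.0949])+.12*n_+.004*a,Rr,20,s['q'],show=5)
E
```

```text
time_s: 9.57
position: [0.3177, 0.1483, 0.1572]
tool_rot: [[0.126, -0.282, -0.951], [0.698, -0.656, 0.288], [-0.705, -0.7, 0.114]]
ft_force: [-1.0, 0.7, -1.8]
grip_width: 0.0592
SEG travel/row [10.177  -8.0962  1.2686] rot/row [-0.0323 -0.0478  0.0248] deg/row 3.59980369506892
5 q [-30.   9. 120.  43.  67.  43.] e0.0000 dq/s 30.0 dep -9.0 mouth h -0.082 0.115 0.192 shelfnear -0.164 minz 0.124
10 q [-31.  10. 116.  44.  61.  28.] e0.0000 dq/s 39.0 dep -23.0 mouth h -0.058 0.071 0.221 shelfnear -0.152 minz 0.115
15 q [-33.  11. 113.  49.  55.  10.] e0.0000 dq/s 49.0 dep -36.0 mouth h -0.039 0.033 0.244 shelfnear -0.143 minz 0.113
20 q [-35.  15. 110.  57.  51. -13.] e0.0000 dq/s 59.0 dep -45.0 mouth h -0.024 -0.003 0.26 shelfnear -0.139 minz 0.118
```

```bash
python3 -m pendant '{"travel":[[10,-8,1],[10,-8,1],[10,-8,1],[10,-8,2],[10,-8,2],[10,-8,1],[10,-8,1],[10,-8,1],[10,-8,1],[10,-8,2],[10,-8,1],[10,-8,1],[10,-8,1],[10,-8,1],[10,-8,2],[10,-8,1],[11,-8,1],[11,-8,1],[11,-9,1],[11,-9,2]],"delta_rot":[[-0.0323,-0.0478,0.0248],[-0.0323,-0.0478,0.0248],[-0.0323,-0.0478,0.0248],[-0.0323,-0.0478,0.0248],[-0.0323,-0.0478,0.0248],[-0.0323,-0.0478,0.0248],[-0.0323,-0.0478,0.0248],[-0.0323,-0.0478,0.0248],[-0.0323,-0.0478,0.0248],[-0.0323,-0.0478,0.0248],[-0.0323,-0.0478,0.0248],[-0.0323,-0.0478,0.0248],[-0.0323,-0.0478,0.0248],[-0.0323,-0.0478,0.0248],[-0.0323,-0.0478,0.0248],[-0.0323,-0.0478,0.0248],[-0.0323,-0.0478,0.0248],[-0.0323,-0.0478,0.0248],[-0.0323,-0.0478,0.0248],[-0.0323,-0.0478,0.0248]]}';  python3 -m pendant '{"travel":[[0,0,0],[0,0,0]],"delta_rot":[[0,0,0],[0,0,0]]}'
cat > w.py <<'E'
from plan import *
Rr=np.array([[.599,.534,-.597],[.378,-.845,-.378],[-.706,.001,-.708]])
Ph=np.array([.5904,.0304,.0949])
s=env.observe();e=s['position']-Ph
print("off along n,a,yh mm",[round(1000*e@v,1) for v in(n_,a,yh)],"F",s['ft_force'])
to(Ph+.004*a+.001*n_,Rr,10)
E
python3 w.py
```

```text
time_s: 11.23
position: [0.5222, -0.0139, 0.1822]
tool_rot: [[0.598, 0.533, -0.599], [0.379, -0.846, -0.375], [-0.707, -0.002, -0.708]]
ft_force: [1.1, 0.2, -0.8]
grip_width: 0.0597
time_s: 11.4
position: [0.5216, -0.0136, 0.182]
tool_rot: [[0.596, 0.531, -0.602], [0.379, -0.847, -0.372], [-0.708, -0.007, -0.706]]
ft_force: [-0.1, -0.2, -1.9]
grip_width: 0.0591
off along n,a,yh mm [np.float64(119.3), np.float64(3.9), np.float64(-0.1)] F [-0.0876 -0.2252 -1.8909]
travel [ 70.5818  45.1108 -83.5781] per row [ 7.0582  4.5111 -8.3578] 
rot [-0.0055 -0.0061  0.0039] 0.5215384070111637 per row [-0.0005 -0.0006  0.0004] 
t 11.4 q [-34.6027  14.8107 110.0653  56.9513  50.9173 -12.6698]
```

```bash
python3 -m pendant '{"travel":[[9,6,-11],[9,6,-11],[9,6,-11],[9,6,-11],[9,5,-10],[8,5,-9],[6,4,-7],[4,3,-5],[3,1,-3],[2,1,-2],[0,0,0],[0,0,0]],"delta_rot":[[-0.0055,-0.006,0.004],[0,0,0],[0,0,0],[0,0,0],[0,0,0],[0,0,0],[0,0,0],[0,0,0],[0,0,0],[0,0,0],[0,0,0],[0,0,0]]}';python3 w.py
```

```text
time_s: 12.4
position: [0.5899, 0.0292, 0.1026]
tool_rot: [[0.6, 0.535, -0.595], [0.377, -0.845, -0.379], [-0.706, 0.003, -0.709]]
ft_force: [-0.8, -0.4, -1.9]
grip_width: 0.0595
off along n,a,yh mm [np.float64(6.2), np.float64(4.7), np.float64(-0.8)] F [-0.7743 -0.3937 -1.92  ]
travel [ 2.2694  2.3774 -4.1296] per row [ 0.2269  0.2377 -0.413 ] 
rot [ 0.0015  0.0019 -0.0006] 0.1448487745380946 per row [ 0.0002  0.0002 -0.0001] 
t 12.4 q [-24.3308  27.7479 107.3489  69.4973  39.1029 -21.3374]
```

```bash
python3 -m pendant '{"travel":[[1,1,-1],[1,1,-1],[1,0,-1],[0,0,-1],[0,0,0],[0,0,0]],"delta_rot":[[0,0,0],[0,0,0],[0,0,0],[0,0,0],[0,0,0],[0,0,0]]}';python3 w.py
```

```text
time_s: 12.9
position: [0.5929, 0.0313, 0.0982]
tool_rot: [[0.6, 0.535, -0.595], [0.377, -0.845, -0.379], [-0.706, 0.003, -0.708]]
ft_force: [0.4, -0.1, -2.1]
grip_width: 0.0596
off along n,a,yh mm [np.float64(0.5), np.float64(4.2), np.float64(-0.6)] F [ 0.3647 -0.1318 -2.0811]
travel [-0.7604  0.27    0.2006] per row [-0.076   0.027   0.0201] 
rot [ 0.0014  0.0016 -0.0008] 0.13021178997526006 per row [ 0.0001  0.0002 -0.0001] 
t 12.9 q [-23.9055  28.4045 107.1496  70.1723  38.6735 -21.8282]
```

```bash
python3 -m pendant '{"travel":[[0.6,0.4,-0.7],[0.4,0.2,-0.5],[0,0,0]],"delta_rot":[[0,0,0],[0,0,0],[0,0,0]]}'; python3 w.py; python3 -m pendant '{"travel":[[0,0,0],[0,0,0],[0,0,0],[0,0,0],[0,0,0],[0,0,0],[0,0,0],[0,0,0],[0,0,0],[0,0,0]],"delta_rot":[[0,0,0],[0,0,0],[0,0,0],[0,0,0],[0,0,0],[0,0,0],[0,0,0],[0,0,0],[0,0,0],[0,0,0]]}' 85;python3 w.py
```

```text
time_s: 13.15
position: [0.5934, 0.0315, 0.0979]
tool_rot: [[0.6, 0.535, -0.595], [0.377, -0.845, -0.379], [-0.705, 0.004, -0.709]]
ft_force: [-14.2, -7.6, 11.5]
grip_width: 0.0595
off along n,a,yh mm [np.float64(-0.1), np.float64(4.3), np.float64(-0.7)] F [-14.1901  -7.6496  11.507 ]
travel [-1.2001  0.0595  0.5242] per row [-0.12    0.0059  0.0524] 
rot [ 0.0018  0.0024 -0.0004] 0.171848839786921 per row [ 0.0002  0.0002 -0.    ] 
t 13.15 q [-23.8522  28.4648 107.14    70.3252  38.5925 -21.9535]
time_s: 13.98
position: [0.594, 0.0319, 0.0971]
tool_rot: [[0.6, 0.535, -0.595], [0.377, -0.845, -0.379], [-0.706, 0.003, -0.708]]
ft_force: [-0.5, -0.1, 0.2]
grip_width: 0.0851
off along n,a,yh mm [np.float64(-1.2), np.float64(4.3), np.float64(-0.7)] F [-0.496  -0.0898  0.2181]
travel [-1.8174 -0.3405  1.3319] per row [-0.1817 -0.034   0.1332] 
rot [ 0.0015  0.0018 -0.0008] 0.14053734503052964 per row [ 0.0002  0.0002 -0.0001] 
t 13.9833 q [-23.7738  28.592  107.0665  70.3633  38.5483 -21.9529]
```

Released and force-free. Retreating along the lift direction and then clear of the scene for the check.

```bash
python3 -m pendant '{"travel":[[-4,-2,5],[-8,-5,9],[-10,-7,12],[-11,-7,13],[-11,-7,13],[-11,-7,13],[-11,-7,13],[-15,-25,6],[-15,-25,6],[-15,-25,6],[-15,-25,6],[-15,-25,6],[-15,-25,6],[-15,-25,6],[-15,-25,6],[-15,-25,6],[-15,-25,6],[-15,-25,0],[0,0,0],[0,0,0]],"delta_rot":[[0,0,0],[0,0,0],[0,0,0],[0,0,0],[0,0,0],[0,0,0],[0,0,0],[-0.018,0.035,-0.009],[-0.018,0.035,-0.009],[-0.018,0.035,-0.009],[-0.018,0.035,-0.009],[-0.018,0.035,-0.009],[-0.018,0.035,-0.009],[-0.018,0.035,-0.009],[-0.018,0.035,-0.009],[-0.018,0.035,-0.009],[-0.018,0.035,-0.009],[-0.018,0.035,-0.009],[0,0,0],[0,0,0]]}'
python3 -m pendant '{"travel":[[-15,-25,0],[-15,-25,0],[-15,-25,0],[-15,-25,0],[-15,-25,0],[-15,-25,0],[-15,-25,0],[-15,-25,0],[0,0,0],[0,0,0]],"delta_rot":[[-0.018,0.035,-0.009],[-0.018,0.035,-0.009],[-0.018,0.035,-0.009],[-0.018,0.035,-0.009],[-0.018,0.035,-0.009],[-0.018,0.035,-0.009],[-0.018,0.035,-0.009],[-0.018,0.035,-0.009],[0,0,0],[0,0,0]]}'
python3 - <<'E'
from h import *
f=lambda n,x,y,w,h,W,H:cv2.resize(eyes.get_image(n)[y:y+h,x:x+w,::-1],(W,H),interpolation=cv2.INTER_CUBIC)
top=np.hstack([f('top',140,130,200,150,400,300),f('scene',150,110,200,150,400,300)])
z=[cv2.convertScaleAbs(f(n,x,y,60,45,400,300),alpha=1.6,beta=-48) for n,x,y in(('top',220,160),('scene',250,190))]
cv2.imwrite('pics/f1.png',np.vstack([top,np.hstack(z)]))
im={n:eyes.get_image(n) for n in("scene","top")}
for n in im:
    h=cv2.cvtColor(im[n],cv2.COLOR_RGB2HSV)
    for nm,lo,hi in(("blue",(105,120,40),(125,255,255)),("yellow",(20,120,80),(35,255,255))):
        m=cv2.morphologyEx(cv2.inRange(h,lo,hi),cv2.MORPH_CLOSE,np.ones((3,3)))
        for c in cv2.findContours(m,0,2)[0]:
            if cv2.contourArea(c)>500: print(n,nm,cv2.contourArea(c),cv2.approxPolyDP(c,3,True)[:,0].tolist())
print(env.observe()['time_s'])
E
```

```text
time_s: 15.65
position: [0.3625, -0.2855, 0.2352]
tool_rot: [[0.306, 0.444, -0.842], [0.166, -0.896, -0.412], [-0.938, -0.014, -0.348]]
ft_force: [-1.1, -0.4, 0.7]
grip_width: 0.0852
time_s: 16.48
position: [0.2433, -0.4845, 0.2346]
tool_rot: [[0.039, 0.377, -0.925], [0.015, -0.926, -0.377], [-0.999, 0.001, -0.042]]
ft_force: [0.2, 0.7, -0.7]
grip_width: 0.0852
scene blue 5599.0 [[264, 119], [273, 143], [260, 127], [254, 127], [257, 122], [186, 149], [213, 212], [288, 180], [288, 166]]
scene blue 4827.0 [[257, 5], [265, 36], [275, 45], [277, 59], [284, 62], [310, 56], [319, 45], [339, 48], [343, 33], [362, 52], [372, 46], [376, 33], [384, 27], [380, 25], [383, 0], [378, 23], [341, 18], [330, 0], [266, 0]]
scene yellow 747.0 [[231, 265], [184, 285], [185, 297], [191, 298], [233, 276]]
top blue 5579.5 [[201, 186], [151, 221], [200, 287], [200, 293], [194, 291], [150, 233], [197, 296], [253, 252]]
top blue 6927.0 [[75, 115], [9, 153], [53, 227], [82, 210], [91, 213], [86, 212], [90, 205], [96, 206], [98, 200], [118, 187], [107, 154], [98, 141], [93, 143]]
top yellow 632.0 [[310, 212], [304, 220], [335, 255], [340, 255], [345, 247]]
16.7833
```

View pics/f1.png

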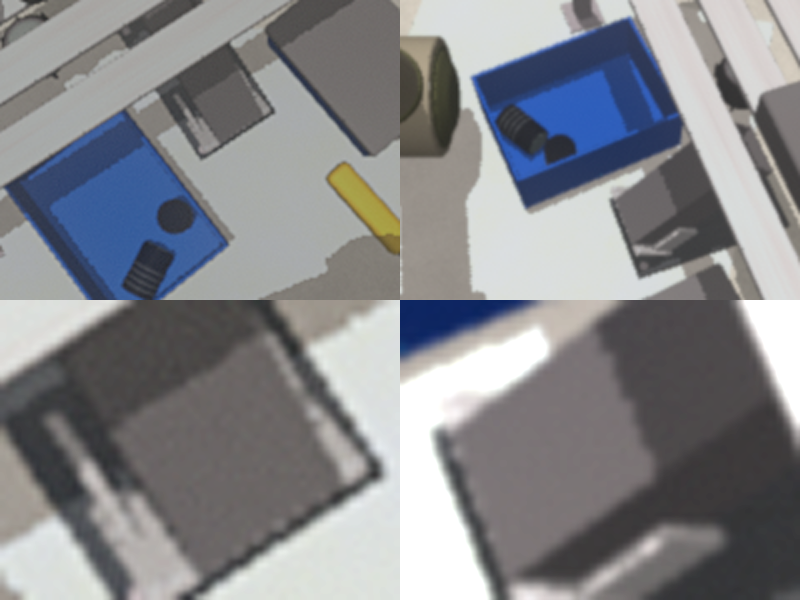

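The final view shows both lamp units in the bin: top (175,215) and (148,270), scene (522,128) and (560,148). The tub's lower edge sits against the foot plate as at the start. The bin and driver contours are unchanged within a pixel or two.

```bash
python3 -c "
from rig import close_job;print(close_job())"
```

```text
the job is handed in; nothing more can be done
None
```

I lifted the tub square out of its holder, tipped both lamp units into the bin, put the empty tub back and let go. I backed the arm clear and handed the job in at 16.8 s of the 64 s allowed.

- **Lamp units:** The final pictures show both lying in the bin. The tub's weight dropped by about 1.4 N during the tip, which matches two units of 70 g.
- **Tub:** It stands mouth up, with its lower edge against the foot plate and the corner within about 1 px of its start position in the scene view. In the top view it looks about 1.5 px (3–4 mm) off to the right, which is within the 5 mm slack at each cheek. I judged this from the pictures; I did not touch the tub again to confirm it.
- **Other things:** The bin and driver outlines are unchanged within 1–3 px. The case and headlamp I only looked at, and saw no change. The planned path stayed clear of the shelf.
- **Forces:** The highest wrist force I read was about 20 N, as the tub seated on the rest. Forces were only read at the end of each move.

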